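# Shut and clip the stovetop waffle iron

## Task

Shut the empty waffle iron and clip it, ready to be hung away: with the fingertips push the hinged half up by its handle, over the spine and gently down (no slamming) until it lies flat on the lower half, then push the sliding steel clip on the lower handle fully home over the tip of the upper handle. Only push: do not take the handle or the clip between the fingers, do not lift, tip or shove the iron out of its place, and leave the things at the back of the hob as they are.

Things in the scene. Friction and masses are not known exactly. Their poses are not given: they have to be found in the camera images.
- iron: lower half of a dark cast stovetop waffle iron, loose on the hob on a round wire stand (3 kg in all). Origin: centre of the stand's underside, z up. Square plate 130 x 130 mm centred on it, rim at z = 80 mm. Black lower handle along +y: 18 mm wide, y = 78 to 196, z = 61 to 76 mm. Its yaw is pi to pi + 0.3 rad: +y is the robot's right, the open half lies on the robot's left.
- spine (a point): middle of the hinge line, which is parallel to the iron's x axis: y = -70, z = 80 mm in the iron's frame; axes as the iron's. The hinged plate is 130 x 130 mm, 20 mm thick, 5 to 135 mm from the spine. Lift its handle rather than push it hard towards the spine, which tips the loose iron.
- leaf (a joint): angle of the hinged half about the spine: 0 = open, level, grid up, on the iron's -y side with only air below (65 mm under its handle); pi/2 = upright; 3.14 = shut, flat on the lower half. Starts at 0.1 to 0.4. The hinge is stiff (0.22 N m): the half stays at whatever angle it is left and must be pushed all the way, with about 2 to 3 N at the handle.
- leaf_handle (a point): centre of the hinged half's black handle, a bar 62 mm long (y, away from the spine), 16 mm wide (x, parallel to the spine), 12 mm thick (z). Axes turn with the hinged half and equal the iron's at joint leaf = 0, where the point is at y = -174, z = -7 mm from the spine; shut, it is at y = 104, z = 87 mm in the iron's frame.
- clip (a joint): travel of the sliding clip along the lower handle towards the plates (the iron's -y): 0 = parked at the outer end (starts at 0 to 0.01), 0.043 m = fully home, round both handles. Slides with about 1.5 N and stays where it is left.
- clip_tab (a point): centre of the upright thumb tab on the clip's outer end: 20 mm wide (x), 3 mm thick (y), 16 mm high; axes as the iron's; at joint clip = 0 it is at y = 178.5, z = 105.5 mm in the iron's frame. Below it the clip is a steel sleeve 27 mm wide, 16 mm long, roof 7 mm under this point. Tab and sleeve share a flush outer face (+y) to push on; the shut upper handle's tip does not pass it.
- oil_bottle: bystander: glass oil bottle, 62 mm across, 237 mm tall, at the back of the hob; origin at the centre of its underside
- drip_mug: bystander: mug with a drip pattern, 118 x 82 x 98 mm; origin at the centre of its underside
- yoghurt_pot: bystander: yoghurt pot, 72 mm across, 71 mm tall; origin at the centre of its underside

How it is judged:
By the outcome, as a careful person would: the job done as asked, in the order asked, and still so for the second after the job is handed in, with the robot touching nothing.
It also fails if it takes over 58 s, if anything falls off the work surface, if the arm or the gripper's body presses on something with over 40 N, if the wrist force passes 120 N, or if a joint passes its speed limit or range.

## Robot

A 6-joint arm with a two-finger parallel gripper is mounted at the origin on a cart in front of the work surface, level with it; the furniture and walls round the work are solid. World frame = base frame: x ahead of the robot, y to its left, z up, the work surface at z = 0. Lengths are in m, angles in degrees, forces in N, time in s.
With the tool pointing down it reaches from about 0.35 to 0.875 m from the base axis. Payload 4.2 kg.
Tool frame: the origin (TCP) lies on the centre line of the jaws, within the pads' length; the fingertips stand tip_reach ahead of it and the grasp point (between the pads) is the TCP (tip_reach is the distance from the TCP to the fingertips, in m); z points along the fingers, y is the line along which they close (so a half turn about z gives the same grasp; the last joint's range is limited). The gripper opens to 87 mm and grips with 3 to 60 N. Pads are 19 mm wide; open, the fingers measure 117 mm over their backs; the gripper's body (75 mm by 190 mm) begins 51 mm behind the grasp point.
Start: joints at [88.671, 22.042, 0.453, 0, -68.411, -14.817], TCP at [0.174, 0.6, 0.242] pointing down, gripper open.
Joint ranges: [-179.83, 179.83], [-69.29, 118.12], [-61.27, 80.66], [-181.25, 117.63], [-171.15, -9.14], [-177.46, 177.46]. Speed limits (degrees/s): [159.86, 159.86, 180, 180, 180, 180].

## Interface

Orientations are given as a 3x3 rotation matrix whose columns are the frame's x, y, z axes.
In Python, from station import sense, capture, finish_job, tip_reach gives the robot as it stands.
- The arm moves only by the tool arm_command, never from a script. Its argument "deltas" is a list of rows, each a list of 7 numbers: the turn, a rotation vector about the tool's x, y, z in rad, then the shift along the tool's x, y, z in cm, then the closure, from -1 (fully open) to 1 (shut), so that 0 is half open. In form: [[rx, ry, rz, dx, dy, dz, hand], ...]. A call has 1 to 8 rows; each row is the pose to reach, as a shift and turn from the pose commanded when the call began, along the tool's axes at that moment; what a row does not reach only later rows make up. A row lasts 1/12 s, in which the tool goes at most 41.7 mm and 7.16 degrees, less where a joint would pass 70% of its speed; a pose out of reach is approached as far as the arm can. A call with a gripper value outside its range is refused whole. The fingers move at their own pace and stop on an object; the grip force is fixed at half the most. Time passes only in rows, so rows that repeat a pose let the fingers close. It gives the time, the measured TCP pose, the force, the opening and the grip force at its end, in the units of the state.
- sense(): the state, without advancing time (a new reading comes with each control period).
- capture(name): name is "scene" or "top"; returns a dict with "pixels" (384x512x3 uint8, blue, green, red), "fovy" (degrees; the focal length in pixels is half the picture's height over the tangent of half this angle, whatever the lens; pixels are square), "cx", "cy" (the principal point, pixels), "k1" (the pictures are not rectified: a ray, as slopes to the right and down, at radius r is drawn at 1 + k1 r^2 times it, then the intrinsics apply), "rvec" (rotation vector, rad) and "tvec" (3), from world to camera coordinates, as OpenCV has them. Camera axes: x right, y down, z forward; pixel columns grow to the right and rows downward; lengths in m; the calibration is good to about 2 mm. A picture is of the moment at which its call begins. There is no depth.
- finish_job(): hands the job in; it is judged then, once.
The state is a dict: "time_s": time; "joints": joint angles; "joint_velocities": joint speeds; "effort": joint torques, N m; "tcp_pos": TCP position; "ee_rot": TCP orientation; "wrist_force": force on the tool from outside, world axes, zero at the start; "moment": the same for the moment, N m; "gripper_width": opening from 0.0 (shut) to 1.0 (fully open); "gripper_force": force on a finger pad.
Only numpy, scipy, OpenCV 4.12 (cv2) and the standard library are available. Lean on these libraries where they do the work, as an engineer would, in place of code of your own. Each camera call takes 0.05 s, during which the arm holds its last target. There are 200 camera calls.

## Working session

There is one attempt and no reset: what is moved stays moved. The work goes in short steps, Python scripts to look and compute and a tool call to move; the robot and the scene stay as the last step left them, time stands still between calls to the robot, and variables do not carry over. Pictures are saved under pics/ and viewed, at most 10 in all, crops included, and the job is handed in when it is done.

Besides the shell and the picture viewer there is one more tool, called after ">>>" by a JSON object that holds its "name" and its "arguments". arm_command: Moves the arm, as the interface text tells. Its arguments: {"type":"object","properties":{"deltas":{"type":"array"}},"required":["deltas"]}

```bash
mkdir -p pics; cat > h.py <<'E'
import numpy as np, cv2, json
from station import sense, capture, finish_job, tip_reach
def cam(c):
    f=192/np.tan(np.radians(c['fovy'])/2)
    K=np.array([[f,0,c['cx']],[0,f,c['cy']],[0,0,1.]]); D=np.array([c['k1'],0,0,0,0.])
    return K,D,np.array(c['rvec'],float),np.array(c['tvec'],float)
def ray(c,p):
    K,D,r,t=cam(c); R=cv2.Rodrigues(r)[0]
    u=cv2.undistortPoints(np.array([[p]],float),K,D)[0,0]
    return -R.T@t, R.T@np.array([u[0],u[1],1.])
def onz(c,p,z):
    o,d=ray(c,p); return o+d*(z-o[2])/d[2]
def proj(c,P):
    K,D,r,t=cam(c); return cv2.projectPoints(np.atleast_2d(np.array(P,float)),r,t,K,D)[0][:,0]
def tri(c1,p1,c2,p2):
    o1,d1=ray(c1,p1);o2,d2=ray(c2,p2)
    s=np.linalg.lstsq(np.stack([d1,-d2],1),o2-o1,rcond=None)[0]
    a,b=o1+s[0]*d1,o2+s[1]*d2; return (a+b)/2,np.linalg.norm(a-b)
E
python3 - <<'E'
from h import *
print(tip_reach); s=sense(); print(s)
for n in('scene','top'):
    c=capture(n); print({k:v for k,v in c.items() if k!='pixels'}, ray(c,(256,192))); cv2.imwrite(f'pics/{n}0.png',cv2.resize(c['pixels'],(768,576),interpolation=cv2.INTER_CUBIC)); np.save(n+'0.npy',c['pixels'])
E
```

```text
0.019
{'time_s': 0.0, 'joints': array([ 8.86710838e+01,  2.20909079e+01,  3.79647563e-01, -2.92533629e-02,
       -6.84116582e+01, -1.48168289e+01]), 'joint_velocities': array([-0.00630422, -0.03609171, -0.05290363, -0.03315529,  0.05337869,
        0.02045202]), 'effort': array([-3.57945628e-04, -3.90667534e+01,  1.87405694e+01,  4.21974421e+00,
        1.09288876e-02, -1.95763087e-04]), 'tcp_pos': array([0.17362096, 0.59981135, 0.24045644]), 'ee_rot': array([[ 9.60505065e-01, -2.78262008e-01, -5.24377398e-04],
       [-2.78262488e-01, -9.60502699e-01, -2.13369852e-03],
       [ 9.00613275e-05,  2.19534279e-03, -9.99997586e-01]]), 'wrist_force': array([-0.34545952,  0.31774647, -0.99670165]), 'moment': array([-0.02545505,  0.02933907,  0.0054926 ]), 'gripper_force': 0.0, 'gripper_width': 1.0023683949776216}
{'fovy': 44.944556343893034, 'cx': 255.05108415399496, 'cy': 192.2583555622837, 'k1': 0.0029927275664839333, 'rvec': array([ 1.95136662, -1.29808518,  0.58980405]), 'tvec': array([-0.25027204,  0.42940117,  0.6373944 ])} (array([-0.09250146, -0.32057477,  0.73618502]), array([ 0.70181347,  0.30437835, -0.64406223]))
{'fovy': 57.224933187702696, 'cx': 253.08330567651936, 'cy': 196.39854262738854, 'k1': 0.019963657302932716, 'rvec': array([ 2.14116366, -2.18039902,  0.13188151]), 'tvec': array([0.01325556, 0.58572862, 0.94113763])} (array([0.46948644, 0.00599416, 1.00426107]), array([ 0.13148032, -0.01196754, -0.99135995]))
```

View pics/scene0.png

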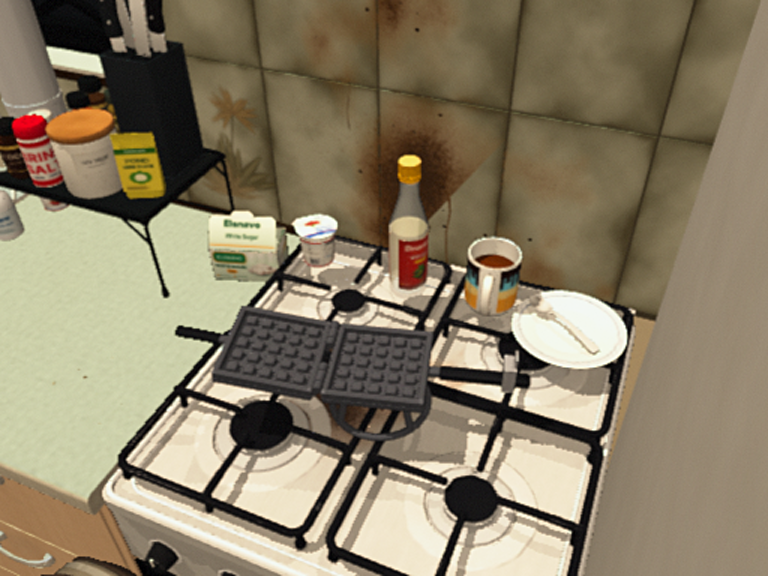

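View pics/top0.png

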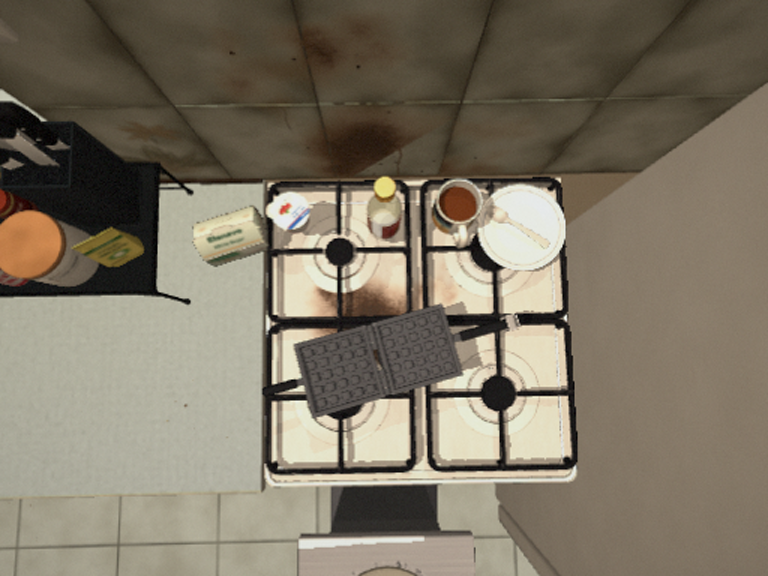

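The scene view (display pixels) shows the lower plate around (380,365), the open leaf at (275,350) with its handle tip at (180,331), and the clip at (510,368). In the top view the plate is at (418,348), the leaf at (340,370), the handle at (282,387) and the clip at (513,321). I'll zoom in for corners.

```bash
python3 - <<'E'
from h import *
a=np.load('top0.npy')[190:290,165:360]; b=np.load('scene0.npy')[195:300,110:365]
a=cv2.convertScaleAbs(cv2.resize(a,None,fx=4,fy=4,interpolation=cv2.INTER_CUBIC),alpha=1.6)
b=cv2.convertScaleAbs(cv2.resize(b,None,fx=3,fy=3,interpolation=cv2.INTER_CUBIC),alpha=1.6)
cv2.imwrite('pics/a.png',a);cv2.imwrite('pics/b.png',b)
E
```

```text
(no output)
```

View pics/a.png

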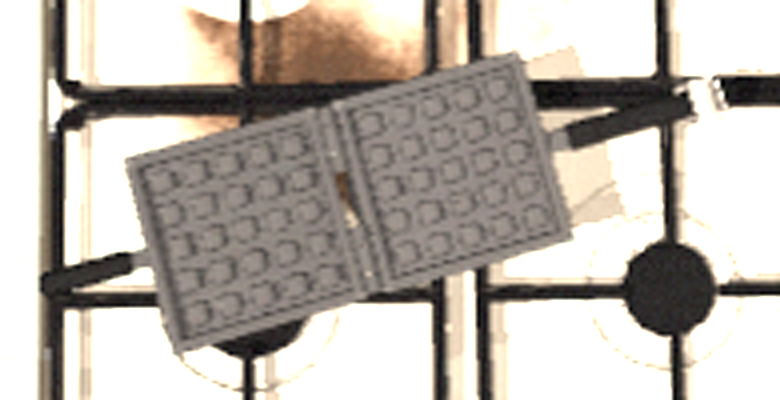

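View pics/b.png

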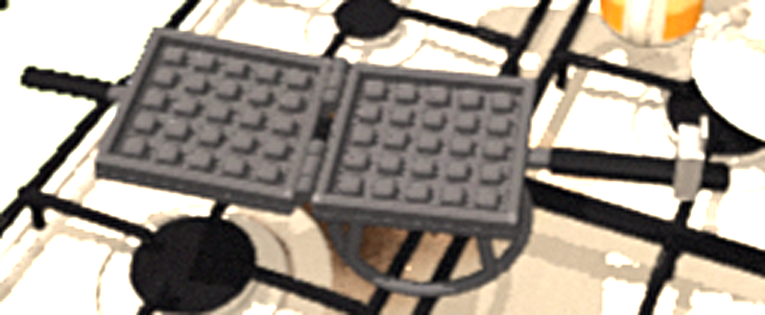

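The lower plate's corners in the top crop are (336,103), (518,53), (572,238) and (388,290); in the scene crop they are (342,66), (535,78), (520,222) and (315,204). The leaf's handle tip is at (43,284) and (24,75), and the clip tab at about (712,92) and (690,128).

```bash
cat > m1.py <<'E'
from h import *
ct=capture('top');cs=capture('scene')
A=lambda x,y:(x/4+165-.4,y/4+190-.4)
B=lambda x,y:(x/3+110-.3,y/3+195-.3)
P={'FL':((336,103),(342,66)),'FR':((518,53),(535,78)),'NR':((572,238),(520,222)),'NL':((388,290),(315,204)),
'leafF':((126,160),(155,28)),'leafN':((180,353),(97,160)),'htip':((43,284),(24,75)),'hroot':((130,262),(108,92)),'tab':((716,84),(692,122)),'lroot':((570,137),(553,162))}
Q={}
for k,(a,b) in P.items():
    Q[k],e=tri(ct,A(*a),cs,B(*b)); print(k,Q[k].round(4),round(e,4))
zr=np.mean([Q[k][2] for k in('FL','FR','NR','NL')]); print('rim z',zr)
c=np.array([onz(ct,A(*P[k][0]),zr) for k in('FL','FR','NR','NL')]); print(c.round(4)); cc=c.mean(0); print('centre',cc)
print([np.linalg.norm(c[i]-c[i-1]).round(4) for i in range(4)])
v=(c[1]+c[2]-c[0]-c[3])/2; print('+y dir',v/np.linalg.norm(v), 'yaw',np.arctan2(-v[0],v[1])%(2*np.pi)-np.pi)
w=(c[0]+c[1]-c[2]-c[3])/2; print('yaw from other', np.arctan2(-w[1],-w[0]))
E
python3 m1.py
```

```text
FL [0.5288 0.0187 0.0772] 0.0074
FR [ 0.5618 -0.106   0.0811] 0.0022
NR [ 0.4411 -0.1388  0.0774] 0.0047
NL [ 0.4089 -0.0165  0.0751] 0.0006
leafF [0.4956 0.1506 0.0947] 0.0006
leafN [0.3734 0.1165 0.096 ] 0.0001
htip [0.418  0.2027 0.099 ] 0.0006
hroot [0.431  0.148  0.0918] 0.0016
tab [ 0.535  -0.2235  0.1105] 0.0064
lroot [ 0.5062 -0.1398  0.0671] 0.0009
rim z 0.07769639079946443
[[ 0.5307  0.0155  0.0777]
 [ 0.5616 -0.1054  0.0777]
 [ 0.4401 -0.1366  0.0777]
 [ 0.4089 -0.0162  0.0777]]
centre [ 0.48530938 -0.06066688  0.07769639]
[np.float64(0.1259), np.float64(0.1248), np.float64(0.1255), np.float64(0.1244)]
+y dir [ 0.24915534 -0.96846353  0.        ] yaw 0.25180799156803024
yaw from other -2.8888629645231196
```

```bash
cat > g.py <<'E'
from h import *
from scipy.spatial.transform import Rotation as Rn
yaw=0.252; C0=np.array([0.4857,-0.0607,0.]); 
Y=np.array([np.sin(yaw),-np.cos(yaw),0]); X=np.array([-np.cos(yaw),-np.sin(yaw),0]); L=-Y; Z=np.array([0,0,1.])
S=C0-.07*Y+.08*Z
def pose(o,z,phi,lat=0):   # TCP at spine + o*L + z*Z, pitch phi below horizontal, pointing to the right
    p=np.radians(phi); tz=-np.cos(p)*L-np.sin(p)*Z; tx=-np.sin(p)*L+np.cos(p)*Z
    return S+o*L+z*Z+lat*X, np.stack([tx,np.cross(tz,tx),tz],1)
def push(th,phi,rho=.178,gap=0):  # th, phi in deg
    t=np.radians(th); C=rho*np.array([np.cos(t),np.sin(t)])+(.013+gap)*np.array([np.sin(t),-np.cos(t)])
    p=np.radians(phi); tz=np.array([-np.cos(p),-np.sin(p)]); tx=np.array([-np.sin(p),np.cos(p)])
    T=C-.0095*tx-.019*tz; return pose(T[0],T[1],phi)
def rows(targets,hand=1):
    s=sense(); p0=s['tcp_pos'];R0=s['ee_rot']
    print('t',round(s['time_s'],2),'F',s['wrist_force'].round(1),'tip',(p0+.019*R0[:,2]).round(4))
    for p,R in targets:
        print(list(map(float,np.r_[Rn.from_matrix(R0.T@R).as_rotvec().round(3),(R0.T@(p-p0)*100).round(2)]))+[hand])
E
python3 - <<'E'
from g import *
ct=capture('top')
print('panel',onz(ct,(625/1.5,180/1.5),0),'hob right',onz(ct,(568/1.5,320/1.5),0),'shelf front', onz(ct,(188/1.5,300/1.5),0.15))
rows([pose(.32,.10,60),pose(.32,.10,20), pose(.29,-.02,20)]); print(pose(.3,.1,20)[0])
E
```

```text
panel [ 0.80734276 -0.48196636  0.        ] hob right [ 0.534983   -0.35463076  0.        ] shelf front [0.56886262 0.31407494 0.15      ]
t 0.25 F [-0.8 -0.6 -0.5] tip [0.1737 0.6001 0.2221]
[-0.27, 0.475, 1.012, 28.5, 21.22, 6.13, 1]
[-0.63, 1.104, 0.901, 28.5, 21.22, 6.13, 1]
[-0.63, 1.104, 0.901, 30.03, 23.79, 18.13, 1]
[0.39344372 0.2976138  0.18      ]
```

>>> {"name": "arm_command", "arguments": {"deltas": [[-0.27, 0.475, 1.012, 28.5, 21.2, 6.1, 1], [-0.27, 0.475, 1.012, 28.5, 21.2, 6.1, 1], [-0.27, 0.475, 1.012, 28.5, 21.2, 6.1, 1], [-0.27, 0.475, 1.012, 28.5, 21.2, 6.1, 1], [-0.27, 0.475, 1.012, 28.5, 21.2, 6.1, 1], [-0.27, 0.475, 1.012, 28.5, 21.2, 6.1, 1], [-0.27, 0.475, 1.012, 28.5, 21.2, 6.1, 1], [-0.27, 0.475, 1.012, 28.5, 21.2, 6.1, 1]]}}

```text
time_s: 0.92
tcp_pos: [0.3732, 0.3373, 0.1852]
ee_rot: [[0.345, -0.928, 0.142], [-0.827, -0.372, -0.422], [0.444, 0.029, -0.895]]
wrist_force: [-0.2, 0.5, -0.1]
gripper_width: 0.483
gripper_force: 0.0
```

```bash
python3 - <<'E'
from g import *
rows([pose(.32,.10,60),pose(.32,.08,25),pose(.29,-.02,25)]); print(sense()['joints'].round(1))
E
```

```text
t 0.92 F [-0.2  0.5 -0.1] tip [0.3759 0.3292 0.1682]
[-0.036, 0.061, 0.128, 1.97, -0.68, 1.54, 1]
[-0.074, 0.671, 0.113, 1.09, -0.74, 3.33, 1]
[-0.074, 0.671, 0.113, -0.7, -0.64, 13.61, 1]
[ 69.7  20.7 -21.2  17.3 -70.1 -56.5]
```

>>> {"name": "arm_command", "arguments": {"deltas": [[-0.074, 0.671, 0.113, 1.1, -0.7, 3.3, 1], [-0.074, 0.671, 0.113, 1.1, -0.7, 3.3, 1], [-0.074, 0.671, 0.113, 1.1, -0.7, 3.3, 1], [-0.074, 0.671, 0.113, 1.1, -0.7, 3.3, 1], [-0.074, 0.671, 0.113, 1.1, -0.7, 3.3, 1], [-0.074, 0.671, 0.113, 1.1, -0.7, 3.3, 1], [-0.074, 0.671, 0.113, 1.1, -0.7, 3.3, 1]]}}

```text
time_s: 1.5
tcp_pos: [0.3871, 0.3187, 0.1574]
ee_rot: [[0.111, -0.967, 0.229], [-0.404, -0.254, -0.879], [0.908, 0.005, -0.419]]
wrist_force: [-0.1, -1.2, -0.3]
gripper_width: 0.021
gripper_force: 0.0
```

```bash
python3 - <<'E'
from g import *
rows([pose(.32,.08,25),pose(.29,-.02,22),pose(.24,-.03,22)]); print(sense()['joints'].round(1))
E
```

```text
t 1.5 F [-0.1 -1.2 -0.3] tip [0.3915 0.302  0.1495]
[-0.002, -0.004, 0.007, 0.32, -0.08, 0.08, 1]
[-0.002, 0.048, 0.007, -7.51, -0.12, 6.99, 1]
[-0.002, 0.048, 0.007, -6.32, -0.1, 11.95, 1]
[ 73.   39.1 -19.6  28.4 -92.5 -73.9]
```

```bash
python3 - <<'E'
from g import *
rows([pose(.29,-.02,22),push(7,22,gap=.02),push(7,22,gap=.008)])
E
```

```text
t 1.5 F [-0.1 -1.2 -0.3] tip [0.3915 0.302  0.1495]
[-0.002, 0.048, 0.007, -7.51, -0.12, 6.99, 1]
[-0.002, 0.048, 0.007, -3.16, -0.07, 14.69, 1]
[-0.002, 0.048, 0.007, -2.01, -0.06, 14.32, 1]
```

>>> {"name": "arm_command", "arguments": {"deltas": [[0, 0.048, 0.007, -4, -0.1, 3.5, 1], [0, 0.048, 0.007, -7.5, -0.1, 7, 1], [0, 0.048, 0.007, -7.5, -0.1, 7, 1], [0, 0.048, 0.007, -6, -0.1, 10, 1], [0, 0.048, 0.007, -4, -0.1, 13, 1], [0, 0.048, 0.007, -3.2, -0.1, 14.7, 1], [0, 0.048, 0.007, -3.2, -0.1, 14.7, 1]]}}

```text
time_s: 2.08
tcp_pos: [0.418, 0.1983, 0.07]
ee_rot: [[0.091, -0.969, 0.228], [-0.369, -0.246, -0.896], [0.925, -0.002, -0.38]]
wrist_force: [-0.4, 0.5, 0.5]
gripper_width: 0.002
gripper_force: 0.0
```

```bash
python3 - <<'E'
from g import *
rows([push(7,22,gap=.02),push(10,22),push(15,22),push(20,22),push(25,23),push(30,24),push(35,25),push(40,26)])
for n in('scene',):
    c=capture(n); cv2.imwrite('pics/s1.png',cv2.resize(c['pixels'][150:330,60:360],(800,480),interpolation=cv2.INTER_CUBIC))
E
```

```text
t 2.08 F [-0.4  0.5  0.5] tip [0.4224 0.1813 0.0628]
[0.003, 0.006, -0.004, -0.41, -0.09, -0.28, 1]
[0.003, 0.006, -0.004, 2.4, -0.1, -1.1, 1]
[0.003, 0.006, -0.004, 3.92, -0.11, -1.48, 1]
[0.003, 0.006, -0.004, 5.45, -0.11, -1.72, 1]
[0.003, -0.012, -0.004, 7.04, -0.12, -1.85, 1]
[0.003, -0.029, -0.004, 8.63, -0.12, -1.83, 1]
[0.003, -0.047, -0.004, 10.21, -0.13, -1.69, 1]
[0.003, -0.064, -0.004, 11.77, -0.14, -1.4, 1]
```

View pics/s1.png

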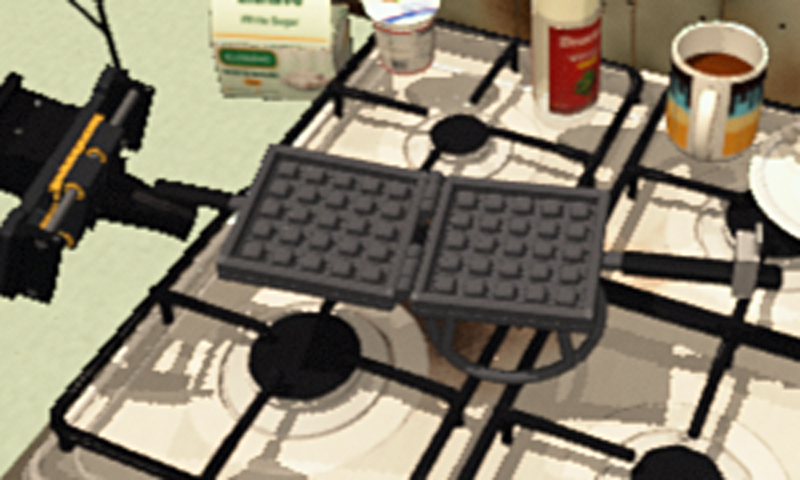

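The crop shows the closed fingers, tip near (195,230), under the leaf's handle at (165–235,195). Nothing has been touched yet, so I start lifting.

>>> {"name": "arm_command", "arguments": {"deltas": [[0, 0.006, 0, 0.8, -0.1, -0.5, 1], [0, 0.006, 0, 1.6, -0.1, -0.8, 1], [0, 0.006, 0, 2.4, -0.1, -1.1, 1], [0, 0.006, 0, 3.0, -0.1, -1.25, 1], [0, 0.006, 0, 3.6, -0.1, -1.4, 1], [0, 0.006, 0, 4.2, -0.1, -1.55, 1], [0, 0.006, 0, 4.8, -0.1, -1.65, 1], [0, 0.006, 0, 5.4, -0.1, -1.7, 1]]}}

```text
time_s: 2.8
tcp_pos: [0.4206, 0.199, 0.1259]
ee_rot: [[0.09, -0.968, 0.235], [-0.365, -0.252, -0.897], [0.927, -0.005, -0.375]]
wrist_force: [0.2, 1.9, -1.4]
gripper_width: 0.004
gripper_force: 1.0
```

```bash
python3 - <<'E'
from g import *
rows([push(t,20+(t-15)*.45) for t in (22,25,28,31,34,37,40,43)])
for n in('scene',):
    c=capture(n); cv2.imwrite('pics/s2.png',cv2.resize(c['pixels'][150:330,60:360],(800,480),interpolation=cv2.INTER_CUBIC))
E
```

```text
t 2.8 F [ 0.2  1.9 -1.4] tip [0.425  0.1819 0.1187]
[-0.004, -0.019, -0.004, 0.94, 0.17, 0.33, 1]
[-0.004, -0.043, -0.004, 1.92, 0.16, 0.26, 1]
[-0.004, -0.066, -0.004, 2.9, 0.16, 0.25, 1]
[-0.004, -0.09, -0.004, 3.88, 0.15, 0.28, 1]
[-0.004, -0.113, -0.003, 4.86, 0.15, 0.37, 1]
[-0.004, -0.137, -0.003, 5.83, 0.15, 0.5, 1]
[-0.004, -0.161, -0.003, 6.79, 0.15, 0.68, 1]
[-0.004, -0.184, -0.003, 7.74, 0.14, 0.91, 1]
```

View pics/s2.png

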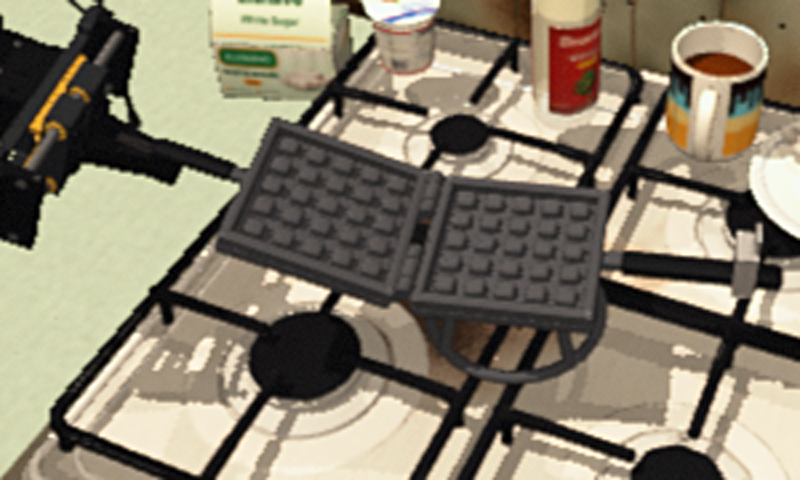

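The leaf has risen, the handle is lying on the finger at (180,155), and the lower half hasn't moved. Continuing.

>>> {"name": "arm_command", "arguments": {"deltas": [[0, -0.019, 0, 0.9, 0.1, 0.3, 1], [0, -0.043, 0, 1.9, 0.15, 0.25, 1], [0, -0.066, 0, 2.9, 0.15, 0.25, 1], [0, -0.09, 0, 3.9, 0.15, 0.3, 1], [0, -0.113, 0, 4.9, 0.15, 0.4, 1], [0, -0.137, 0, 5.8, 0.15, 0.5, 1], [0, -0.161, 0, 6.8, 0.15, 0.7, 1], [0, -0.184, 0, 7.7, 0.15, 0.9, 1]]}}

```text
time_s: 3.52
tcp_pos: [0.4278, 0.1613, 0.1935]
ee_rot: [[0.132, -0.968, 0.213], [-0.523, -0.25, -0.815], [0.842, -0.004, -0.539]]
wrist_force: [1.1, 0.9, -2.9]
gripper_width: 0.006
gripper_force: 1.0
```

```bash
python3 - <<'E'
from g import *
rows([push(t,20+(t-15)*.45) for t in (44.5,48,51.5,55,58.5,62,65.5,69)]); print(sense()['joints'].round(0))
E
```

```text
t 3.52 F [ 1.1  0.9 -2.9] tip [0.4318 0.1458 0.1833]
[-0.003, -0.011, -0.003, 0.5, -0.07, -0.05, 1]
[-0.003, -0.039, -0.003, 1.63, -0.07, 0.1, 1]
[-0.003, -0.066, -0.003, 2.74, -0.08, 0.33, 1]
[-0.003, -0.094, -0.002, 3.84, -0.08, 0.61, 1]
[-0.003, -0.121, -0.002, 4.92, -0.08, 0.96, 1]
[-0.003, -0.149, -0.002, 5.98, -0.08, 1.38, 1]
[-0.003, -0.176, -0.002, 7.0, -0.08, 1.86, 1]
[-0.003, -0.204, -0.002, 8.0, -0.08, 2.39, 1]
[ 61.  25. -36.  36. -80. -71.]
```

>>> {"name": "arm_command", "arguments": {"deltas": [[0, -0.011, 0, 0.6, -0.1, 0, 1], [0, -0.039, 0, 1.6, -0.1, 0.1, 1], [0, -0.066, 0, 2.7, -0.1, 0.3, 1], [0, -0.094, 0, 3.8, -0.1, 0.6, 1], [0, -0.121, 0, 4.9, -0.1, 0.95, 1], [0, -0.149, 0, 6.0, -0.1, 1.4, 1], [0, -0.176, 0, 7.0, -0.1, 1.85, 1], [0, -0.204, 0, 8.0, -0.1, 2.4, 1]]}}

```text
time_s: 4.18
tcp_pos: [0.4443, 0.1002, 0.2478]
ee_rot: [[0.173, -0.968, 0.181], [-0.677, -0.25, -0.692], [0.716, -0.003, -0.698]]
wrist_force: [0.3, 0.8, -1.5]
gripper_width: 0.004
gripper_force: 0.9
```

```bash
python3 - <<'E'
from g import *
rows([push(t,20+(t-15)*.45) for t in (70,73.5,77,80.5,84,87.5,91,94.5)]); print(sense()['joints'].round(0))
E
```

```text
t 4.18 F [ 0.3  0.8 -1.5] tip [0.4477 0.087  0.2345]
[-0.003, -0.008, -0.002, 0.32, 0.0, 0.09, 1]
[-0.003, -0.036, -0.002, 1.37, 0.0, 0.5, 1]
[-0.003, -0.063, -0.001, 2.4, 0.0, 0.96, 1]
[-0.003, -0.091, -0.001, 3.39, 0.0, 1.49, 1]
[-0.003, -0.118, -0.001, 4.35, 0.0, 2.08, 1]
[-0.003, -0.146, -0.001, 5.28, 0.0, 2.72, 1]
[-0.003, -0.173, -0.001, 6.16, 0.0, 3.41, 1]
[-0.003, -0.201, -0.001, 6.99, 0.0, 4.16, 1]
[ 53.  14. -36.  36. -76. -58.]
```

>>> {"name": "arm_command", "arguments": {"deltas": [[0, -0.008, 0, 0.4, 0, 0.1, 1], [0, -0.036, 0, 1.4, 0, 0.5, 1], [0, -0.063, 0, 2.4, 0, 1.0, 1], [0, -0.091, 0, 3.4, 0, 1.5, 1], [0, -0.118, 0, 4.35, 0, 2.1, 1], [0, -0.146, 0, 5.3, 0, 2.7, 1], [0, -0.173, 0, 6.15, 0, 3.4, 1], [0, -0.201, 0, 7.0, 0, 4.15, 1]]}}

```text
time_s: 4.85
tcp_pos: [0.464, 0.0243, 0.2689]
ee_rot: [[0.206, -0.968, 0.144], [-0.801, -0.251, -0.544], [0.563, -0.003, -0.827]]
wrist_force: [0.2, 2.1, 0.5]
gripper_width: 0.005
gripper_force: 0.7
```

```bash
python3 - <<'E'
from g import *
rows([push(t,20+(t-15)*.45) for t in (95,98,101,104,107,110,113,116)]); print(sense()['joints'].round(0))
c=capture('scene'); cv2.imwrite('pics/s3.png',cv2.resize(c['pixels'][80:330,60:360],(720,600),interpolation=cv2.INTER_CUBIC))
E
```

```text
t 4.85 F [0.2 2.1 0.5] tip [0.4667 0.014  0.2532]
[-0.003, -0.004, -0.001, 0.15, 0.02, 0.1, 1]
[-0.003, -0.028, -0.001, 0.95, 0.02, 0.64, 1]
[-0.003, -0.051, -0.001, 1.71, 0.02, 1.21, 1]
[-0.003, -0.075, -0.0, 2.45, 0.02, 1.82, 1]
[-0.003, -0.098, -0.0, 3.15, 0.02, 2.47, 1]
[-0.003, -0.122, -0.0, 3.81, 0.03, 3.16, 1]
[-0.003, -0.145, -0.0, 4.44, 0.03, 3.87, 1]
[-0.003, -0.169, -0.0, 5.03, 0.03, 4.62, 1]
[ 40.   7. -35.  33. -68. -44.]
```

View pics/s3.png

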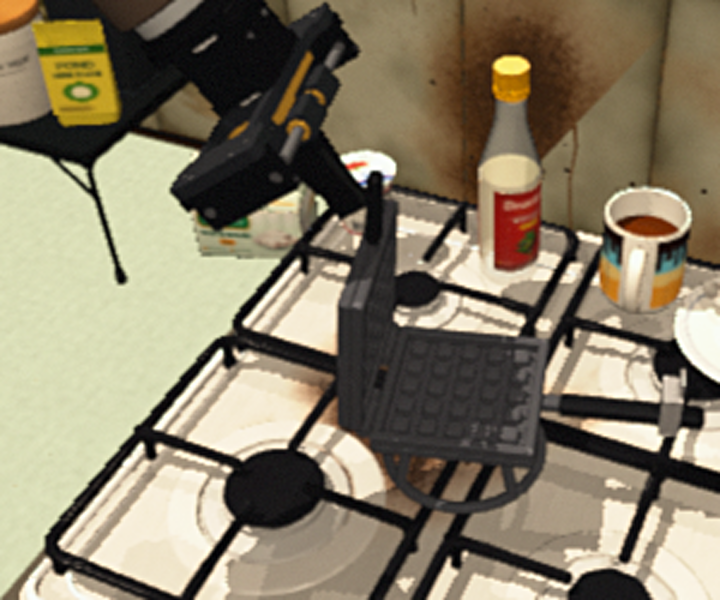

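The leaf stands just past upright, with its handle at (375,205) and the fingertips behind it at (350,195). The iron and the things at the back are undisturbed.

>>> {"name": "arm_command", "arguments": {"deltas": [[0, -0.004, 0, 0.2, 0, 0.2, 1], [0, -0.028, 0, 0.95, 0, 0.65, 1], [0, -0.051, 0, 1.7, 0, 1.2, 1], [0, -0.075, 0, 2.45, 0, 1.8, 1], [0, -0.098, 0, 3.15, 0, 2.5, 1], [0, -0.122, 0, 3.8, 0, 3.15, 1], [0, -0.145, 0, 4.45, 0, 3.9, 1], [0, -0.169, 0, 5.0, 0, 4.6, 1]]}}

```text
time_s: 5.57
tcp_pos: [0.4808, -0.0404, 0.2585]
ee_rot: [[0.227, -0.968, 0.106], [-0.881, -0.251, -0.402], [0.416, -0.002, -0.91]]
wrist_force: [-0.0, 1.3, -0.9]
gripper_width: 0.011
gripper_force: 0.5
```

```bash
python3 - <<'E'
from g import *
rows([push(t,20+(t-15)*.45) for t in (117,120,123,126,129,132,135,138)]); print(sense()['joints'].round(0))
E
```

```text
t 5.57 F [-0.   1.3 -0.9] tip [ 0.4829 -0.048   0.2412]
[-0.003, -0.008, 0.001, 0.31, 0.04, 0.2, 1]
[-0.003, -0.032, 0.001, 0.97, 0.04, 0.88, 1]
[-0.003, -0.055, 0.001, 1.6, 0.04, 1.6, 1]
[-0.003, -0.079, 0.001, 2.18, 0.04, 2.34, 1]
[-0.003, -0.102, 0.001, 2.72, 0.05, 3.12, 1]
[-0.003, -0.126, 0.001, 3.23, 0.05, 3.91, 1]
[-0.003, -0.149, 0.001, 3.68, 0.05, 4.74, 1]
[-0.003, -0.173, 0.001, 4.1, 0.06, 5.58, 1]
[ 28.   6. -32.  28. -61. -29.]
```

>>> {"name": "arm_command", "arguments": {"deltas": [[0, -0.008, 0, 0.3, 0, 0.3, 1], [0, -0.032, 0, 0.95, 0, 0.9, 1], [0, -0.055, 0, 1.6, 0, 1.6, 1], [0, -0.079, 0, 2.2, 0, 2.35, 1], [0, -0.102, 0, 2.7, 0, 3.1, 1], [0, -0.126, 0, 3.2, 0, 3.9, 1], [0, -0.149, 0, 3.7, 0, 4.75, 1], [0, -0.173, 0, 4.1, 0, 5.6, 1]]}}

```text
time_s: 6.23
tcp_pos: [0.4962, -0.0988, 0.2246]
ee_rot: [[0.242, -0.968, 0.066], [-0.937, -0.251, -0.244], [0.253, -0.002, -0.968]]
wrist_force: [0.6, 1.7, -0.3]
gripper_width: 0.007
gripper_force: 0.4
```

```bash
python3 - <<'E'
from g import *
rows([push(t,20+(t-15)*.42) for t in (139,142,145,148,151,154,157,160)]); print(sense()['joints'].round(0))
E
```

```text
t 6.23 F [ 0.6  1.7 -0.3] tip [ 0.4975 -0.1035  0.2062]
[-0.003, 0.057, 0.001, 0.06, 0.07, 0.31, 1]
[-0.003, 0.035, 0.001, 0.56, 0.07, 1.1, 1]
[-0.003, 0.013, 0.001, 1.01, 0.08, 1.92, 1]
[-0.003, -0.009, 0.001, 1.41, 0.08, 2.76, 1]
[-0.003, -0.031, 0.001, 1.78, 0.08, 3.62, 1]
[-0.003, -0.053, 0.001, 2.09, 0.08, 4.49, 1]
[-0.003, -0.075, 0.001, 2.36, 0.09, 5.38, 1]
[-0.003, -0.097, 0.001, 2.59, 0.09, 6.28, 1]
[ 15.   9. -28.  18. -54. -11.]
```

>>> {"name": "arm_command", "arguments": {"deltas": [[0, 0, 0, 0.2, 0.1, 0.4, 1], [0, 0, 0, 0.6, 0.1, 1.1, 1], [0, 0, 0, 1.0, 0.1, 1.9, 1], [0, -0.01, 0, 1.4, 0.1, 2.75, 1], [0, -0.031, 0, 1.75, 0.1, 3.6, 1], [0, -0.053, 0, 2.1, 0.1, 4.5, 1], [0, -0.075, 0, 2.35, 0.1, 5.4, 1], [0, -0.097, 0, 2.6, 0.1, 6.3, 1]]}}

```text
time_s: 6.9
tcp_pos: [0.5058, -0.1391, 0.1699]
ee_rot: [[0.247, -0.968, 0.043], [-0.956, -0.251, -0.151], [0.157, -0.003, -0.988]]
wrist_force: [-0.2, -0.3, 0.4]
gripper_width: 0.005
gripper_force: 0.3
```

```bash
python3 - <<'E'
from g import *
rows([push(t,82+(t-160)*.4) for t in (162,164,166,168,170,172,174,176)]); print(sense()['joints'].round(0))
c=capture('scene'); cv2.imwrite('pics/s4.png',cv2.resize(c['pixels'][130:330,120:390],(800,593),interpolation=cv2.INTER_CUBIC))
E
```

```text
t 6.9 F [-0.2 -0.3  0.4] tip [ 0.5066 -0.142   0.1512]
[-0.004, -0.032, 0.001, 0.17, -0.01, 0.52, 1]
[-0.004, -0.046, 0.001, 0.33, -0.01, 1.12, 1]
[-0.004, -0.06, 0.001, 0.47, -0.01, 1.72, 1]
[-0.004, -0.074, 0.001, 0.58, -0.0, 2.33, 1]
[-0.004, -0.088, 0.001, 0.68, -0.0, 2.94, 1]
[-0.004, -0.102, 0.001, 0.75, 0.0, 3.55, 1]
[-0.004, -0.116, 0.001, 0.8, 0.0, 4.16, 1]
[-0.004, -0.13, 0.001, 0.83, 0.01, 4.77, 1]
[  7.  14. -27.  12. -48.  -1.]
```

View pics/s4.png

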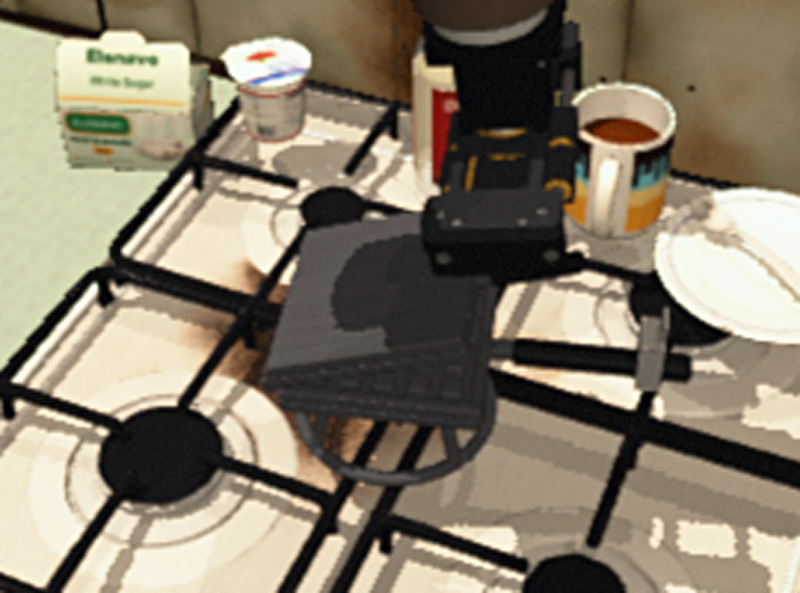

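The leaf is at about 160°, with its far-right corner behind the gripper at (480,290). The bystanders haven't moved.

>>> {"name": "arm_command", "arguments": {"deltas": [[0, -0.032, 0, 0.2, 0, 0.5, 1], [0, -0.046, 0, 0.35, 0, 1.1, 1], [0, -0.06, 0, 0.45, 0, 1.7, 1], [0, -0.074, 0, 0.6, 0, 2.3, 1], [0, -0.088, 0, 0.7, 0, 2.9, 1], [0, -0.102, 0, 0.75, 0, 3.45, 1], [0, -0.116, 0, 0.8, 0, 4.0, 1], [0, -0.13, 0, 0.85, 0, 4.4, 1]]}}

```text
time_s: 7.62
tcp_pos: [0.5099, -0.1536, 0.128]
ee_rot: [[0.25, -0.968, 0.01], [-0.968, -0.251, -0.025], [0.027, -0.004, -1.0]]
wrist_force: [-0.6, 0.8, 0.4]
gripper_width: 0.003
gripper_force: 0.2
```

```bash
python3 - <<'E'
from g import *
rows([push(t,88) for t in (176,178,179,180,181)])
E
```

```text
t 7.62 F [-0.6  0.8  0.4] tip [ 0.5101 -0.1541  0.109 ]
[-0.004, 0.008, 0.001, 0.04, 0.03, 0.4, 1]
[-0.004, 0.008, 0.001, 0.1, 0.03, 1.02, 1]
[-0.004, 0.008, 0.001, 0.12, 0.03, 1.33, 1]
[-0.004, 0.008, 0.001, 0.14, 0.03, 1.64, 1]
[-0.004, 0.008, 0.001, 0.15, 0.03, 1.95, 1]
```

>>> {"name": "arm_command", "arguments": {"deltas": [[0, 0, 0, 0.0, 0, 0.3, 1], [0, 0, 0, 0.05, 0, 0.6, 1], [0, 0, 0, 0.1, 0, 0.85, 1], [0, 0, 0, 0.1, 0, 1.1, 1], [0, 0, 0, 0.1, 0, 1.3, 1], [0, 0, 0, 0.1, 0, 1.5, 1], [0, 0, 0, 0.1, 0, 1.6, 1], [0, 0, 0, 0.1, 0, 1.6, 1]]}}

```text
time_s: 8.28
tcp_pos: [0.5104, -0.1549, 0.1128]
ee_rot: [[0.251, -0.968, 0.011], [-0.968, -0.251, -0.027], [0.029, -0.004, -1.0]]
wrist_force: [0.5, 0.5, -1.1]
gripper_width: 0.008
gripper_force: 0.0
```

```bash
python3 - <<'E'
from g import *
rows([push(t,88) for t in (180,181)])
E
```

```text
t 8.28 F [ 0.5  0.5 -1.1] tip [ 0.5106 -0.1554  0.0938]
[-0.004, 0.006, 0.001, 0.04, 0.05, 0.11, 1]
[-0.004, 0.006, 0.001, 0.05, 0.05, 0.42, 1]
```

>>> {"name": "arm_command", "arguments": {"deltas": [[0, 0, 0, 0, 0, 0.1, 1], [0, 0, 0, 0, 0, 0.2, 1], [0, 0, 0, 0, 0, 0.2, 1], [0, 0, 0, 0, 0, 0.2, 1]]}}

```text
time_s: 8.62
tcp_pos: [0.5105, -0.1549, 0.1124]
ee_rot: [[0.251, -0.968, 0.012], [-0.968, -0.251, -0.027], [0.029, -0.005, -1.0]]
wrist_force: [-2.7, 1.2, 9.5]
gripper_width: 0.005
gripper_force: 4.7
```

>>> {"name": "arm_command", "arguments": {"deltas": [[0, 0, 0, 0, 0, 0.1, 1], [0, 0, 0, 0, 0, 0.15, 1], [0, 0, 0, 0, 0, 0.15, 1], [0, 0, 0, 0, 0, 0.15, 1]]}}

```text
time_s: 8.95
tcp_pos: [0.5106, -0.1549, 0.1122]
ee_rot: [[0.251, -0.968, 0.012], [-0.967, -0.252, -0.027], [0.03, -0.005, -1.0]]
wrist_force: [-6.4, 4.5, 17.2]
gripper_width: 0.009
gripper_force: 8.5
```

Firm contact at the expected height (tip z = 0.093): the leaf is shut. Next I go up and over beyond the clip.

```bash
python3 - <<'E'
from g import *
P=lambda y,tip,lat=0: pose(-(y+.07),tip+.019-.08,90,lat)
rows([P(.106,.145),P(.215,.145),P(.215,.092)])
E
```

```text
t 8.95 F [-6.4  4.5 17.2] tip [ 0.5108 -0.1555  0.0932]
[-0.005, -0.03, 0.002, 1.01, 0.04, -5.15, 1]
[-0.005, -0.03, 0.002, 11.9, 0.06, -4.83, 1]
[-0.005, -0.03, 0.002, 11.74, 0.09, 0.47, 1]
```

>>> {"name": "arm_command", "arguments": {"deltas": [[0, 0, 0, 0, 0, -1, 1], [0, 0, 0, 0, 0, -3.5, 1], [0, -0.03, 0, 0, 0, -5.6, 1], [0, -0.03, 0, 3, 0, -5.6, 1], [0, -0.03, 0, 6, 0, -5.5, 1], [0, -0.03, 0, 9, 0, -5.4, 1], [0, -0.03, 0, 11.9, 0, -5.3, 1], [0, -0.03, 0, 11.9, 0, -5.3, 1]]}}

```text
time_s: 9.62
tcp_pos: [0.5408, -0.2727, 0.1654]
ee_rot: [[0.247, -0.969, 0.005], [-0.969, -0.247, 0.001], [0.0, -0.005, -1.0]]
wrist_force: [0.3, -0.3, 0.1]
gripper_width: 0.006
gripper_force: 0.0
```

```bash
python3 - <<'E'
from g import *
P=lambda y,tip,lat=0: pose(-(y+.07),tip+.019-.08,90,lat)
rows([P(.215,.145),P(.215,.090)]); print(sense()['joints'].round(0))
c=capture('scene'); cv2.imwrite('pics/s5.png',cv2.resize(c['pixels'][130:330,180:450],(800,593),interpolation=cv2.INTER_CUBIC))
E
```

```text
t 9.62 F [ 0.3 -0.3  0.1] tip [ 0.5409 -0.2727  0.1464]
[-0.005, -0.0, -0.002, -0.4, 0.05, 0.14, 1]
[-0.005, -0.0, -0.002, -0.4, 0.08, 5.64, 1]
[-12.  24.  -9.  -0. -57.  26.]
```

View pics/s5.png

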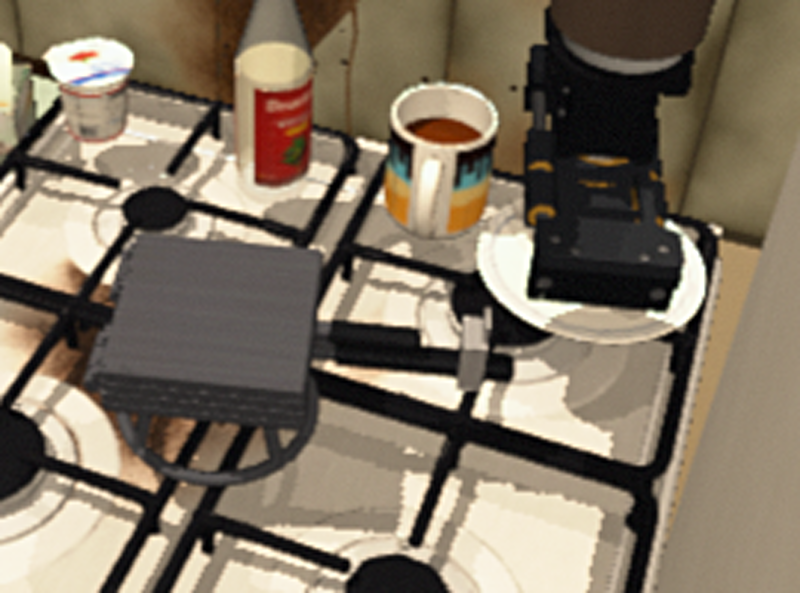

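The leaf is shut flat and the handles are parallel at (380,345). The clip is still parked at (475,345) and the gripper is beyond it. I'll descend outside the clip.

>>> {"name": "arm_command", "arguments": {"deltas": [[0, 0, 0, 0, 0, 1.5, 1], [0, 0, 0, 0, 0, 3, 1], [0, 0, 0, 0, 0, 4.5, 1], [0, 0, 0, 0, 0, 5.4, 1], [0, 0, 0, 0, 0.1, 5.6, 1], [0, 0, 0, 0, 0.1, 5.6, 1], [0, 0, 0, 0, 0.1, 5.6, 1]]}}

```text
time_s: 10.25
tcp_pos: [0.5394, -0.2688, 0.1105]
ee_rot: [[0.251, -0.968, 0.005], [-0.968, -0.251, 0.002], [-0.0, -0.005, -1.0]]
wrist_force: [0.1, 0.9, 0.5]
gripper_width: 0.005
gripper_force: 0.0
```

```bash
python3 - <<'E'
from g import *
P=lambda y,tip,lat=0: pose(-(y+.07),tip+.019-.08,90,lat)
rows([P(y,.090) for y in (.18+.0095,.17+.0095,.16+.0095,.15+.0095,.142+.0095,.137+.0095)])
c=capture('top'); cv2.imwrite('pics/s6.png',cv2.resize(c['pixels'][180:280,230:400],(800,470),interpolation=cv2.INTER_CUBIC))
E
```

```text
t 10.25 F [0.1 0.9 0.5] tip [ 0.5395 -0.2687  0.0915]
[-0.005, 0.0, 0.002, -2.54, 0.01, 0.15, 1]
[-0.005, 0.0, 0.002, -3.54, 0.01, 0.15, 1]
[-0.005, 0.0, 0.002, -4.54, 0.01, 0.15, 1]
[-0.005, 0.0, 0.002, -5.54, 0.0, 0.15, 1]
[-0.005, 0.0, 0.002, -6.34, 0.0, 0.15, 1]
[-0.005, 0.0, 0.002, -6.84, 0.0, 0.15, 1]
```

>>> {"name": "arm_command", "arguments": {"deltas": [[0, 0, 0, -1, 0, 0.1, 1], [0, 0, 0, -2, 0, 0.1, 1], [0, 0, 0, -2.6, 0, 0.1, 1], [0, 0, 0, -3.2, 0, 0.1, 1], [0, 0, 0, -3.8, 0, 0.1, 1], [0, 0, 0, -4.3, 0, 0.1, 1], [0, 0, 0, -4.8, 0, 0.1, 1], [0, 0, 0, -5.3, 0, 0.1, 1]]}}

```text
time_s: 10.97
tcp_pos: [0.5257, -0.2173, 0.109]
ee_rot: [[0.251, -0.968, 0.004], [-0.968, -0.251, 0.002], [-0.001, -0.005, -1.0]]
wrist_force: [0.1, -2.1, 0.7]
gripper_width: 0.006
gripper_force: 0.9
```

>>> {"name": "arm_command", "arguments": {"deltas": [[0, 0, 0, -0.3, 0, 0, 1], [0, 0, 0, -0.6, 0, 0, 1], [0, 0, 0, -0.9, 0, 0, 1], [0, 0, 0, -1.2, 0, 0, 1], [0, 0, 0, -1.3, 0, 0, 1], [0, 0, 0, -1.3, 0, 0, 1]]}}

```text
time_s: 11.47
tcp_pos: [0.5225, -0.2047, 0.1087]
ee_rot: [[0.251, -0.968, 0.004], [-0.968, -0.251, 0.003], [-0.002, -0.005, -1.0]]
wrist_force: [0.1, -0.3, 0.8]
gripper_width: 0.007
gripper_force: 0.1
```

```bash
python3 - <<'E'
from g import *
P=lambda y,tip,lat=0: pose(-(y+.07),tip+.019-.08,90,lat)
rows([P(y,.090) for y in (.142+.0095,.137+.0095)])
E
```

```text
t 11.47 F [ 0.1 -0.3  0.8] tip [ 0.5225 -0.2046  0.0897]
[-0.005, 0.002, 0.001, 0.29, -0.03, -0.03, 1]
[-0.005, 0.002, 0.001, -0.21, -0.03, -0.03, 1]
```

>>> {"name": "arm_command", "arguments": {"deltas": [[0, 0, 0, -0.1, 0, 0, 1], [0, 0, 0, -0.2, 0, 0, 1], [0, 0, 0, -0.2, 0, 0, 1]]}}

```text
time_s: 11.72
tcp_pos: [0.5221, -0.2034, 0.1087]
ee_rot: [[0.251, -0.968, 0.004], [-0.968, -0.251, 0.002], [-0.001, -0.005, -1.0]]
wrist_force: [0.8, -2.8, -0.7]
gripper_width: 0.01
gripper_force: 1.6
```

>>> {"name": "arm_command", "arguments": {"deltas": [[0, 0, 0, -0.1, 0, 0, 1], [0, 0, 0, -0.1, 0, 0, 1], [0, 0, 0, -0.1, 0, 0, 1]]}}

```text
time_s: 11.97
tcp_pos: [0.5221, -0.2033, 0.1088]
ee_rot: [[0.251, -0.968, 0.005], [-0.968, -0.251, 0.001], [0.0, -0.005, -1.0]]
wrist_force: [0.6, -6.1, -2.5]
gripper_width: 0.007
gripper_force: 3.5
```

The clip hit a hard stop (6 N, no motion) at the expected travel. Retreating.

>>> {"name": "arm_command", "arguments": {"deltas": [[0, 0, 0, 1, 0, 0, 1], [0, 0, 0, 3, 0, 0, 1], [0, 0, 0, 5, 0, 0, 1], [0, 0, 0, 5, 0, -3, 1], [0, 0, 0, 5, 0, -6, 1], [0, 0, 0, 5, 0, -9, 1], [0, 0, 0, 5, 0, -12, 1], [0, 0, 0, 5, 0, -12, 1]]}}

```text
time_s: 12.63
tcp_pos: [0.5368, -0.2521, 0.2357]
ee_rot: [[0.251, -0.968, 0.016], [-0.968, -0.251, -0.001], [0.005, -0.015, -1.0]]
wrist_force: [0.8, 0.6, 0.7]
gripper_width: 0.005
gripper_force: 0.0
```

```bash
python3 - <<'E'
from g import *
c=capture('scene'); cv2.imwrite('pics/s7.png',cv2.resize(c['pixels'][130:330,180:450],(800,593),interpolation=cv2.INTER_CUBIC))
print(sense()['wrist_force'])
E
```

```text
[-0.29531352 -0.83349128 -0.80487962]
```

View pics/s7.png

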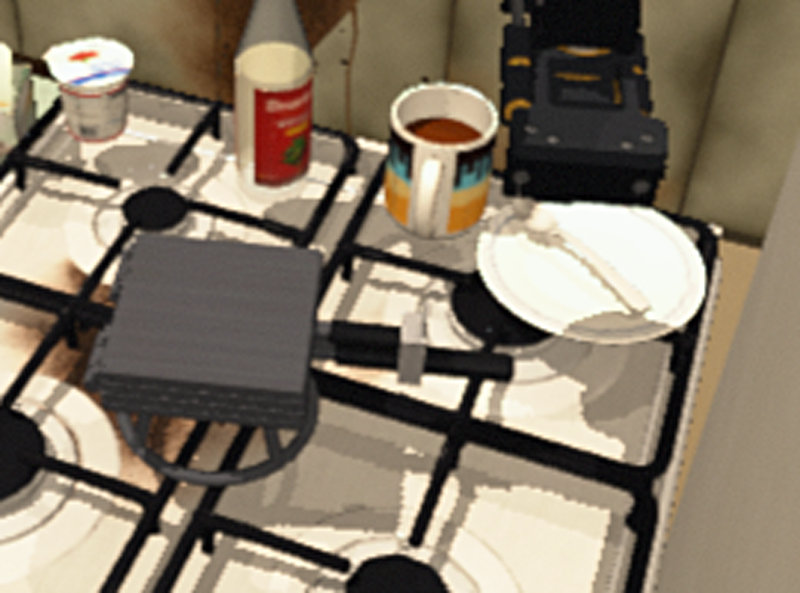

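The clip is home over the upper handle's tip at (412,345). The iron hasn't moved (plate corner still at (320,250)), the bystanders are undisturbed and the arm is clear. Handing in.

```bash
python3 -c "
from station import finish_job
print(finish_job())"
```

```text
the job is handed in; nothing more can be done
None
```

The waffle iron is shut flat and the clip is pushed fully home over the upper handle's tip; the iron and the things at the back look unmoved, and I handed the job in at about 13 s with the arm clear.

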